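# Tip a carton over to face the code reader

## Task

The carton of cover slips stands upright on the scanning plate with its bar-code label on top. Without gripping or lifting it, push it over so that it falls flat on its broad side with the label end towards the code reader, then push it along the plate until the label end rests squared up against the two stop blocks, lying between the two yellow lines. Leave the cup and the two bottles beside the plate as they stand, and end with the robot clear.

Things in the scene. Friction and masses are not known exactly. Their poses are not given: they have to be found in the camera images.
- station: Fixed aluminium base plate 275 x 160 x 6 mm on the worktop, its top at 6 mm. Origin at its underside on the centre line; x points from the open end to the code reader, y to the left, z up; it reaches from x = -142 to +132 mm. Two yellow lines run along x, inner edges 56 mm either side of the centre line. The carton starts between them, its middle at x = -115 to -75 mm, turned under 0.2 rad.
- stop_face (a point): Point on the plate's top, midway between two dark stop blocks, in the plane of their contact faces (station x = +35 mm; axes as the station's). The fixed blocks are 10 mm high, 10 mm thick, each from 16 to 61 mm either side of the centre line. The carton has room to fall flat before them.
- code_reader: White code reader fixed on the plate behind the stops: 62 mm deep, 98 mm wide, its top 67 mm above the worktop. Origin at the centre of its underside, 88 mm from the station's origin along x.
- carton: Loose rigid box, about 0.1 kg, 31 mm thick (its x), 62 mm wide (y), 62.5 mm tall (z), white bar-code label on top. Origin: centre of its underside. At the start z is up and x points roughly to the code reader; tipped rightly, x points down, z to the reader, and it lies 31 mm high. A push along x near its top tips it, a low push slides it; past about 0.46 rad it falls by itself.
- carton_middle (a point): Centre of the carton, 31 mm above its underside.
- carton_top (a point): Centre of the carton's labelled top face, 62.5 mm from its underside.
- cup: Bystander, loose beside the plate: white sample cup with orange lid, 52 mm across, 68 mm high. Origin at the centre of its underside.
- amber_bottle: Bystander, loose beside the plate: amber reagent bottle with white cap, 46 mm across, 85 mm high. Origin at the centre of its underside.
- white_bottle: Bystander, loose beside the plate: small white reagent bottle with blue cap, 38 mm across, 70 mm high. Origin at the centre of its underside.
Not all that is in view belongs to the job. What is shaped like the carton but red is not meant.

How it is judged:
By the outcome, as a careful person would: the job done as asked, in the order asked, and still so for the second after the job is handed in, with the robot touching nothing.
It also fails if it takes over 48 s, if anything falls off the work surface, if the arm or the gripper's body presses on something with over 40 N, if the wrist force passes 120 N, or if a joint passes its speed limit or range.

## Robot

A 7-joint arm with a two-finger parallel gripper is mounted at the origin on a cart in front of the work surface, level with it; the furniture and walls round the work are solid. World frame = base frame: x ahead of the robot, y to its left, z up, the work surface at z = 0. Lengths are in m, angles in degrees, forces in N, time in s.
With the tool pointing down it reaches from about 0.4 to 0.875 m from the base axis. Payload 6.5 kg.
Tool frame: the origin (TCP) lies on the centre line of the jaws, within the pads' length; the fingertips stand 8 mm ahead of it and the grasp point (between the pads) lies 11 mm behind it; z points along the fingers, y is the line along which they close (so a half turn about z gives the same grasp; the last joint's range is limited). The gripper opens to 88 mm and grips with 3 to 60 N. Pads are 18 mm wide; open, the fingers measure 123 mm over their backs; the gripper's body (75 mm by 187 mm) begins 45 mm behind the grasp point.
Start: joints at [-75.012, 30.733, -0.252, 88.115, 0.149, 61.152, -4.079], TCP at [0.209, 0.615, 0.207] pointing down, gripper open.
Joint ranges: [-154.64, 154.64], [-21.42, 123.67], [-72.66, 72.17], [13.99, 137.28], [-74.86, 254.86], [10.95, 109.41], [-158.01, 158.01]. Speed limits (degrees/s): [136.94, 136.94, 180, 180, 180, 180, 180].

## Interface

Orientations are given as [roll, pitch, yaw] about the fixed x, y, z axes, in that order (R = Rz(yaw) Ry(pitch) Rx(roll)).
In Python, from plant import r gives the robot as it stands.
- The arm moves only by the tool carry_out, never from a script. Its argument "increments" is a list of rows, each a list of 7 numbers: the turn, a rotation vector about the tool's x, y, z in units of 6 degrees (1.0 is 6 degrees), then the shift along the tool's x, y, z in units of 40 mm (1.0 is 40 mm), then the finger opening in mm, from 0 to 88.1. A call has 1 to 10 rows; each row shifts and turns the commanded pose from where the row before left it, along the tool's axes as they then stand; what a row does not reach is not made up. A row lasts 1/10 s, in which the tool goes at most 50 mm and 8.59 degrees, less where a joint would pass 70% of its speed; a pose out of reach is approached as far as the arm can. A call is refused whole if a number of a shift passes 1 or a number of a turn 1, either way. A call with a gripper value outside its range is refused whole. The fingers move at their own pace and stop on an object; "newtons" is the grip in N (left out, the last holds). Time passes only in rows, so rows that do not move let the fingers close. It gives the time, the measured TCP pose, the force, the opening and the grip force at its end, in the units of the state.
- r.observe(): the state, without advancing time (a new reading comes with each control period).
- r.snapshot(name): name is "scene" or "top"; returns a dict with "img" (384x512x3 uint8, blue, green, red), "fov_y" (degrees; the focal length in pixels is half the picture's height over the tangent of half this angle, whatever the lens; pixels are square), "cx", "cy" (the principal point, pixels), "k1" (the pictures are not rectified: a ray, as slopes to the right and down, at radius r is drawn at 1 + k1 r^2 times it, then the intrinsics apply), "R" (3x3) and "t" (3): a world point X has camera coordinates R X + t. Camera axes: x right, y down, z forward; pixel columns grow to the right and rows downward; lengths in m; the calibration is good to about 2 mm. A picture is of the moment at which its call begins. There is no depth.
- r.close_job(): hands the job in; it is judged then, once.
Trained networks look in a picture, given as the dict that the camera call returned (one of the last four; its "shot" number tells which), for a name from the list of things; names that differ only in an ending like _2 or _b are one class to them, and where a whole thing is asked for, a point or a joint stands for the part that bears it (a point fixed in the world has none). Each returns a list of dicts, best first, with "p" (0 to 1); they miss things now and then, are a little off and sometimes report something else, mostly with a low value. They report only what shows in the picture. A call takes as long as a camera call. They do not tell look-alikes from the thing itself.
- r.recognise(thing, picture): "centre" ([column, row] in pixels, amid what is visible of it).
- r.mark_of(thing, picture): "centre" ([column, row] in pixels: a listed point, or the origin of a listed thing).
The state is a dict: "time": time; "joint_positions": joint angles; "joint_velocities": joint speeds; "joint_efforts": joint torques, N m; "tcp_pos": TCP position; "eef_rot": TCP orientation; "force": force on the tool from outside, world axes, zero at the start; "moment": the same for the moment, N m; "gripper_width": finger opening in m; "gripper_force": force on a finger pad.
Only numpy, scipy, OpenCV 4.12 (cv2) and the standard library are available. Lean on these libraries where they do the work, as an engineer would, in place of code of your own. Each camera call takes 0.05 s, during which the arm holds its last target. There are 200 camera calls.

## Working session

There is one attempt and no reset: what is moved stays moved. The work goes in short steps, Python scripts to look and compute and a tool call to move; the robot and the scene stay as the last step left them, time stands still between calls to the robot, and variables do not carry over. Pictures are saved under pics/ and viewed, at most 10 in all, crops included, and the job is handed in when it is done.

Besides the shell and the picture viewer there is one more tool, called after "Emit:" as name(argument=value, ...) on one line, values as JSON. carry_out: Moves the arm, as the interface text tells. Its arguments: {"type":"object","properties":{"increments":{"type":"array","items":{"type":"array","items":{"type":"number"}}},"newtons":{"type":"number"}},"required":["increments"]}

```bash
mkdir -p pics
cat > h.py <<'E'
from plant import r
import numpy as np, cv2
from scipy.spatial.transform import Rotation as Ro
def K(s):
    f=s["img"].shape[0]/2/np.tan(np.radians(s["fov_y"])/2); return f
def ray(s,px):
    f=K(s); d=np.array([(px[0]-s["cx"])/f,(px[1]-s["cy"])/f]); u=d.copy()
    for _ in range(20): u=d/(1+s["k1"]*(u@u))
    R=np.array(s["R"]); o=-R.T@np.array(s["t"]); return o,R.T@np.array([u[0],u[1],1])
def at_z(s,px,z):
    o,v=ray(s,px); return o+v*(z-o[2])/v[2]
def proj(s,X):
    c=np.array(s["R"])@np.array(X)+np.array(s["t"]); u=c[:2]/c[2]; u=u*(1+s["k1"]*(u@u)); return u*K(s)+[s["cx"],s["cy"]]
def tri(obs):
    A=np.zeros((3,3));b=np.zeros(3)
    for s,px in obs:
        o,v=ray(s,px); v=v/np.linalg.norm(v); P=np.eye(3)-np.outer(v,v); A+=P;b+=P@o
    return np.linalg.solve(A,b)
E
python3 - <<'E'
from h import *
S={n:r.snapshot(n) for n in("scene","top")}
for n,s in S.items(): cv2.imwrite(f"pics/{n}0.png",s["img"])
Z=dict(station=0,stop_face=.006,code_reader=.006,carton=.006,carton_middle=.037,carton_top=.0685,cup=0,amber_bottle=0,white_bottle=0)
for t,z in Z.items():
    for n,s in S.items():
        for m in r.mark_of(t,s)[:3]: print(t,n,round(m["p"],2),np.round(m["centre"],1),np.round(at_z(s,m["centre"],z),4))
o=r.observe();print(o["tcp_pos"],o["eef_rot"],o["time"],o["force"])
E
```

```text
station scene 0.72 [290.2 181.8] [0.6493 0.3568 0.    ]
station scene 0.65 [268.6 204.7] [ 0.564   0.3319 -0.    ]
stop_face scene 0.75 [277.1 194.7] [0.5954 0.3402 0.006 ]
stop_face top 0.69 [253.2 165.2] [0.5843 0.3369 0.006 ]
code_reader scene 0.83 [290.7 182.5] [0.6454 0.3506 0.006 ]
code_reader top 0.63 [248.1 144. ] [0.644  0.3517 0.006 ]
code_reader top 0.51 [188.2 177.6] [0.5479 0.5146 0.006 ]
carton scene 0.74 [305.9 319.4] [0.4534 0.0655 0.006 ]
carton scene 0.62 [237.6 229. ] [0.4647 0.315  0.006 ]
carton top 0.92 [349.9 215.3] [0.4486 0.0719 0.006 ]
carton top 0.83 [261. 211.] [0.4583 0.3145 0.006 ]
carton top 0.2 [197.4 214.9] [0.446  0.4865 0.006 ]
carton_middle scene 0.74 [303.2 310.6] [0.4505 0.0741 0.037 ]
carton_middle scene 0.59 [236.1 222.9] [0.4606 0.3121 0.037 ]
carton_middle top 0.68 [265.8 208.4] [0.4628 0.3025 0.037 ]
carton_middle top 0.59 [349.7 213.2] [0.452  0.0796 0.037 ]
carton_middle top 0.59 [314.5 184.5] [0.5279 0.1728 0.037 ]
carton_top scene 0.84 [308.7 302.5] [0.458  0.0718 0.0685]
carton_top scene 0.72 [235.7 210.5] [0.467  0.3201 0.0685]
carton_top top 0.66 [355.4 208.9] [0.4608 0.0718 0.0685]
cup scene 0.81 [300.6 260.9] [0.5289 0.1721 0.    ]
cup top 0.78 [316.9 183.9] [0.5351 0.1606 0.    ]
amber_bottle scene 0.81 [219.9 158.5] [0.5523 0.5273 0.    ]
amber_bottle scene 0.41 [267.1 205.5] [0.5597 0.3321 0.    ]
amber_bottle top 0.78 [188.2 179.5] [0.5435 0.5154 0.    ]
white_bottle scene 0.77 [193.6 184.3] [0.4528 0.4919 0.    ]
white_bottle top 0.6 [314.8 187.4] [0.5253 0.1666 0.    ]
white_bottle top 0.57 [197.  216.5] [0.442  0.4883 0.    ]
[0.20927177 0.6153603  0.20711345] [-1.79998427e+02  1.69900240e-03  1.61219070e+02] 1.0 [ 0.48325311 -0.42425481  0.79547659]
```

View pics/scene0.png

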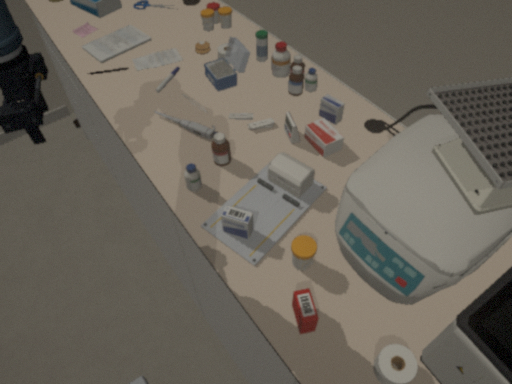

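View pics/top0.png

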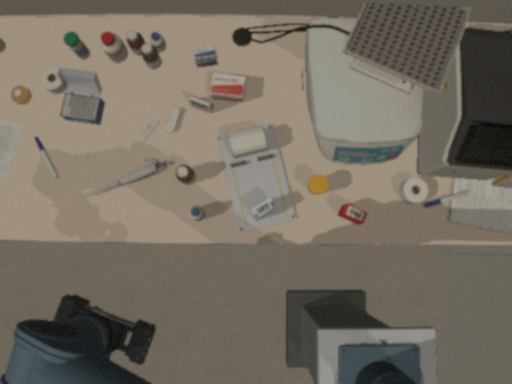

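The scene picture shows the blue and white carton at (237,222), or top (262,208). The look-alike is the red box at scene (305,310), top (352,213). Other box shapes are the red and white box at scene (323,137) and the small blue box at (331,109). I choose the blue and white one on the plate and check it in a close crop.

Run:
```python
import cv2
a=cv2.imread("pics/scene0.png")[150:265,195:335];b=cv2.imread("pics/top0.png")[120:235,212:302]
f=lambda i,k:cv2.convertScaleAbs(cv2.resize(i,None,fx=k,fy=k,interpolation=cv2.INTER_CUBIC),alpha=1.3)
cv2.imwrite("pics/ca.png",f(a,5));cv2.imwrite("pics/cb.png",f(b,5))
```

```text
(no output)
```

View pics/ca.png

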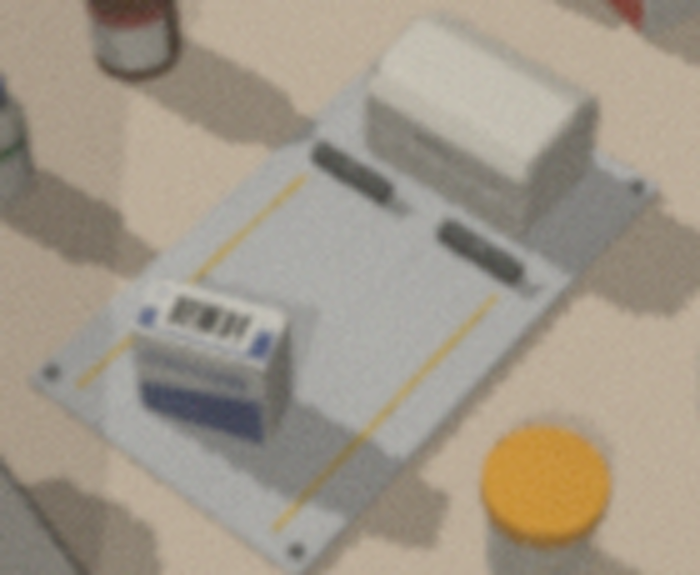

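View pics/cb.png

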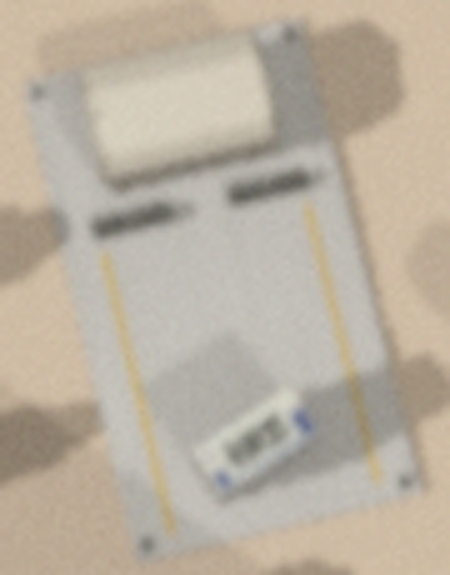

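The close crop confirms the choice: white bar-code top, blue band, standing on the plate between the yellow lines. Its label corners are at crop px (160,280), (290,297), (265,360) and (135,337). Next I fit the station and carton poses to the corners from both views.

```bash
cat > fit.py <<'E'
from h import *
from scipy.optimize import least_squares
def fit(obs,x0,Z0=0):
    # obs: (snap, px, local xyz)
    def res(p):
        c,s=np.cos(p[2]),np.sin(p[2])
        return np.concatenate([proj(S,[p[0]+c*l[0]-s*l[1],p[1]+s*l[0]+c*l[1],l[2]+Z0])-px for S,px,l in obs])
    q=least_squares(res,x0,loss="soft_l1"); return q.x,res(q.x).reshape(-1,2)
def wpt(p,l): 
    c,s=np.cos(p[2]),np.sin(p[2]); return np.array([p[0]+c*l[0]-s*l[1],p[1]+s*l[0]+c*l[1],l[2]])
E
python3 - <<'E'
from fit import *
a=r.snapshot("scene");b=r.snapshot("top")
pa=lambda u,v:np.array([195+(u+.5)/5-.5,150+(v+.5)/5-.5]);pb=lambda u,v:np.array([212+(u+.5)/5-.5,120+(v+.5)/5-.5])
x0,x1=-.142,.132
A=[(a,pa(33,382),(x0,.08,.006)),(a,pa(297,573),(x0,-.08,.006)),(a,pa(658,190),(x1,-.08,.006))]
B=[(b,pb(137,560),(x0,.08,.006)),(b,pb(424,487),(x0,-.08,.006)),(b,pb(305,18),(x1,-.08,.006)),(b,pb(28,83),(x1,.08,.006))]
for n,o in(("a",A),("b",B),("ab",A+B)):
    st,e=fit(o,[.57,.335,.2]);print(n,np.round(st,4),np.round(e,1).tolist())
h,w,t=.0155,.031,.0685
CA=[(a,pa(160,280),(h,w,t)),(a,pa(291,297),(h,-w,t)),(a,pa(263,360),(-h,-w,t)),(a,pa(135,337),(-h,w,t)),(a,pa(143,402),(-h,w,.006)),(a,pa(262,443),(-h,-w,.006)),(a,pa(293,388),(h,-w,.006))]
CB=[(b,pb(195,455),(h,w,t)),(b,pb(290,390),(h,-w,t)),(b,pb(312,430),(-h,-w,t)),(b,pb(222,490),(-h,w,t))]
for n,o in(("a",CA),("b",CB),("ab",CA+CB)):
    c,e=fit(o,[.46,.31,.2]);print(n,np.round(c,4),np.round(e,1).tolist())
    R=np.array([[np.cos(st[2]),np.sin(st[2])],[-np.sin(st[2]),np.cos(st[2])]]);print("in station",R@(c[:2]-st[:2]),c[2]-st[2])
np.save("st.npy",st);np.save("c.npy",c)
for n,l in(("line L",(-.14,.056,0)),("line R",(-.14,-.056,0))):print(n,wpt(st,l))
for n,l in (("yellow far R",(.025,-.058,.006)),("yellow near L",(-.13,.058,.006))): print(n,(proj(a,wpt(st,l))-[195,150])*5,(proj(b,wpt(st,l))-[212,120])*5)
E
```

```text
a [0.559  0.332  0.2547] [[-1.4, -0.7], [0.4, 1.2], [0.5, -0.7]]
b [0.5586 0.3296 0.2446] [[0.2, 0.3], [0.3, 1.0], [-0.0, -0.5], [-0.5, -0.7]]
ab [0.5588 0.3303 0.2486] [[-1.2, -0.5], [0.3, 1.8], [1.1, 0.1], [0.1, 0.2], [0.2, 0.7], [-0.5, -0.7], [-0.9, -0.7]]
a [0.4656 0.3144 0.6269] [[-1.0, -2.2], [0.1, 1.5], [1.0, 0.4], [-1.3, -2.4], [-0.5, 0.9], [2.0, -0.0], [0.3, -0.2]]
in station [-0.09425262  0.00751899] 0.3783047361210655
b [0.4611 0.3112 0.6109] [[-1.2, -0.8], [-0.4, -1.3], [2.1, 0.5], [0.2, 2.2]]
in station [-0.09948291  0.00554292] 0.36230039020964744
ab [0.4642 0.3131 0.6355] [[-1.3, -1.4], [-0.1, 2.1], [0.9, 1.1], [-1.5, -1.6], [-0.7, 1.8], [1.9, 0.7], [0.1, 0.4], [-1.9, -1.7], [-1.4, -2.7], [1.3, -1.0], [-0.2, 1.1]]
in station [-0.09594989  0.00654681] 0.38691803924949175
line L [0.40937506 0.35017678 0.        ]
line R [0.43693264 0.24161997 0.        ]
yellow far R [493.20077859 303.31611072] [308.89394052 203.96648367]
yellow near L [ 78.71668763 386.21038596] [170.13498698 527.74115619]
```

```bash
cat > ov.py <<'E'
from fit import *
def ov(shots,models,name,k=7,c=(.46,.313,.03),hw=38):
    out=[]
    for S in shots:
        u,v=np.round(proj(S,c)).astype(int);I=cv2.resize(S["img"][v-hw:v+hw,u-hw:u+hw],None,fx=k,fy=k,interpolation=cv2.INTER_CUBIC)
        for fn,col in models:   # fn: 8 world pts
            q=[tuple(int(x) for x in ((proj(S,X)-[u-hw,v-hw])+.5)*k) for X in fn]
            for i in range(8):
                for j in range(i):
                    if bin(i^j).count("1")==1: cv2.line(I,q[i],q[j],col,1,cv2.LINE_AA)
        out.append(I)
    cv2.imwrite(name,np.hstack(out))
def box(p,z0=.006,hx=.0155,hy=.031,H=.0625): return [wpt(p,((2*(i&1)-1)*hx,((i&2)-1)*hy,z0+H*(i>>2))) for i in range(8)]
E
python3 - <<'E'
from ov import *
a=r.snapshot("scene");b=r.snapshot("top");c=np.load("c.npy");d=c.copy();d[2]=.2475+.2
ov((a,b),[(box(c),(0,255,0)),(box(d),(0,0,255))],"pics/ov1.png",k=5)
E
```

```text
(no output)
```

View pics/ov1.png

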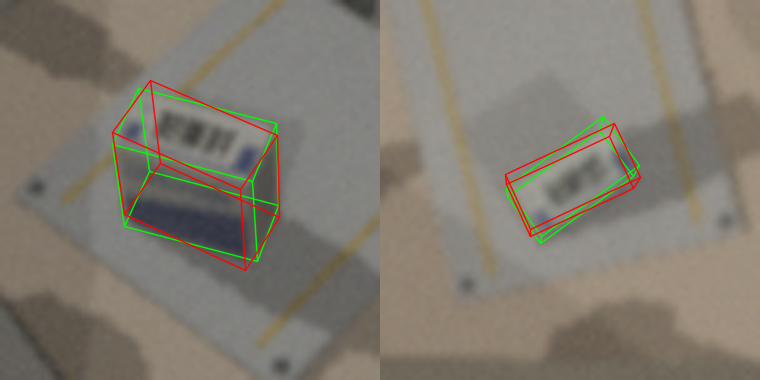

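The red box (turned 0.2 rad) fits the top view. In the scene view the best fit is about 0.25 rad. So the carton is at about station (-97, +6) mm and turned about 0.2 rad. The plan is to approach behind it with the fingers partly closed (opening 28 mm), square it with a low two-finger push, then tip it near the top.

```bash
cat > d.py <<'E'
from h import *
st=np.array([.5587,.3302,.2475])
def d(x,y,z):
    o=r.observe();p=np.array(o["tcp_pos"]);R=Ro.from_euler("xyz",o["eef_rot"],degrees=True)
    c,s=np.cos(st[2]),np.sin(st[2]);t=np.array([st[0]+c*x-s*y,st[1]+s*x+c*y,z])
    T=Ro.from_euler("xyz",[180,0,np.degrees(st[2])+180],degrees=True)
    cur=np.array([[c,s],[-s,c]])@(p[:2]-st[:2])
    print("now st",np.round(cur,4),"z",round(p[2],4),"rot",np.round(o["eef_rot"],1),"F",np.round(o["force"],1),"t",o["time"])
    print("turn units",np.round((R.inv()*T).as_rotvec(degrees=True)/6,2),"shift tool now",np.round(R.inv().apply(t-p)/.04,2),"shift tool aligned",np.round(T.inv().apply(t-p)/.04,2))
E
python3 -c "
from d import *
d(-.160,.005,.16)"
```

```text
now st [-0.2689  0.3621] z 0.2071 rot [-180.     0.   161.2] F [0.4 0.  1.1] t 1.2
turn units [-0.    0.   -5.49] shift tool now [-7.14 -6.01  1.18] shift tool aligned [-2.72 -8.93  1.18]
```

Emit:
carry_out(increments=[[0, 0, -0.9, 0, 0, 0, 28], [0, 0, -0.9, 0, 0, 0, 28], [0, 0, -0.9, 0, 0, 0, 28], [0, 0, -0.9, 0, 0, 0, 28], [0, 0, -0.9, 0, 0, 0, 28], [0, 0, -0.99, 0, 0, 0, 28]])

```text
time: 1.8
tcp_pos: [0.2093, 0.6154, 0.2071]
eef_rot: [-180.0, 0.0, -165.6]
force: [0.2, 0.0, 0.7]
gripper_width: 0.0422
gripper_force: 0.0
```

Emit:
carry_out(increments=[[0, 0, 0, -0.27, -0.9, 0, 28], [0, 0, 0, -0.27, -0.9, 0, 28], [0, 0, 0, -0.27, -0.9, 0, 28], [0, 0, 0, -0.27, -0.9, 0, 28], [0, 0, 0, -0.27, -0.9, 0.2, 28], [0, 0, 0, -0.27, -0.9, 0.2, 28], [0, 0, 0, -0.27, -0.9, 0.2, 28], [0, 0, 0, -0.27, -0.9, 0.2, 28], [0, 0, 0, -0.27, -0.9, 0.2, 28], [0, 0, 0, -0.27, -0.83, 0.2, 28]])

```text
time: 2.8
tcp_pos: [0.4022, 0.2939, 0.1591]
eef_rot: [180.0, 0.0, -165.9]
force: [-0.5, -0.6, -0.3]
gripper_width: 0.0279
gripper_force: 0.0
```

```bash
python3 -c "
from d import *
d(-.160,.005,.021)"
```

```text
now st [-0.1606  0.0031] z 0.1591 rot [ 180.     0.  -165.9] F [-0.5 -0.6 -0.3] t 2.8
turn units [ 0.    0.01 -0.01] shift tool now [-0.01  0.05  3.45] shift tool aligned [-0.01  0.05  3.45]
```

Emit:
carry_out(increments=[[0, 0, 0, 0, 0.05, 0.9, 28], [0, 0, 0, 0, 0, 0.9, 28], [0, 0, 0, 0, 0, 0.9, 28], [0, 0, 0, 0, 0, 0.5, 28], [0, 0, 0, 0, 0, 0.25, 28], [0, 0, 0, 0, 0, 0, 28]])

```text
time: 3.4
tcp_pos: [0.4004, 0.2971, 0.0204]
eef_rot: [-180.0, -0.1, -165.8]
force: [0.2, 0.4, 0.2]
gripper_width: 0.028
gripper_force: 0.0
```

Emit:
carry_out(increments=[[0, 0, 0, -0.15, 0, 0, 28], [0, 0, 0, -0.15, 0, 0, 28], [0, 0, 0, -0.15, 0, 0, 28], [0, 0, 0, -0.15, 0, 0, 28], [0, 0, 0, -0.1, 0, 0, 28], [0, 0, 0, -0.1, 0, 0, 28], [0, 0, 0, -0.1, 0, 0, 28], [0, 0, 0, -0.1, 0, 0, 28], [0, 0, 0, -0.1, 0, 0, 28], [0, 0, 0, 0, 0, 0, 28]])

```text
time: 4.4
tcp_pos: [0.4443, 0.3083, 0.0211]
eef_rot: [180.0, 0.0, -165.9]
force: [-0.5, -0.3, -0.2]
gripper_width: 0.0283
gripper_force: 0.1
```

Run:
```python
from d import *; from ov import *
d(-.117,.005,.021)
a=r.snapshot("scene");b=r.snapshot("top")
for s in(a,b):
    for t,z in(("carton",.006),("carton_top",.0685)):
        print(t,[(round(m["p"],2),np.round(at_z(s,m["centre"],z),4)) for m in r.mark_of(t,s)[:2]])
p=np.append(wpt(st,(-.0905,.006,0))[:2],st[2])
ov((a,b),[(box(p),(0,255,0))],"pics/ov2.png",k=5)
```

```text
now st [-0.1163  0.0068] z 0.0211 rot [ 180.     0.  -165.9] F [-0.5 -0.3 -0.2] t 4.4
turn units [ 0.    0.01 -0.01] shift tool now [ 0.02 -0.04  0.  ] shift tool aligned [ 0.02 -0.04  0.  ]
carton [(0.74, array([0.454 , 0.0701, 0.006 ])), (0.44, array([0.4691, 0.3224, 0.006 ]))]
carton_top [(0.7, array([0.4608, 0.0728, 0.0685]))]
carton [(0.74, array([0.4475, 0.0733, 0.006 ]))]
carton_top []
```

View pics/ov2.png

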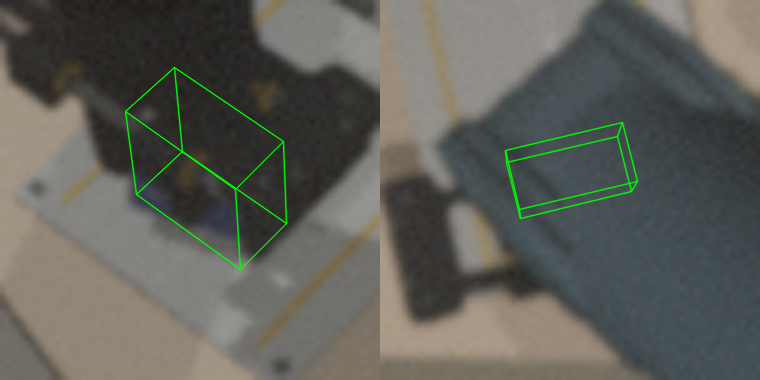

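Emit:
carry_out(increments=[[0, 0, 0, 0.25, 0, 0, 28], [0, 0, 0, 0, 0, -0.4, 28], [0, 0, 0, 0, 0, -0.33, 28], [0, 0, 0, 0, 0, 0, 28]])

```text
time: 5.1
tcp_pos: [0.4347, 0.3066, 0.0521]
eef_rot: [179.9, 0.2, -165.8]
force: [0.2, -0.6, -0.5]
gripper_width: 0.0283
gripper_force: 0.0
```

Emit:
carry_out(increments=[[0, 0, 0, -0.15, 0, 0, 28], [0, 0, 0, -0.15, 0, 0, 28], [0, 0, 0, -0.15, 0, 0, 28], [0, 0, 0, -0.15, 0, 0, 28], [0, 0, 0, -0.15, 0, 0, 28], [0, 0, 0, -0.15, 0, 0, 28], [0, 0, 0, -0.15, 0, 0, 28], [0, 0, 0, -0.15, 0, 0, 28], [0, 0, 0, 0, 0, 0, 28], [0, 0, 0, 0, 0, 0, 28]])

```text
time: 6.1
tcp_pos: [0.4804, 0.3174, 0.0502]
eef_rot: [-180.0, -0.0, -165.8]
force: [-0.1, 0.2, -0.1]
gripper_width: 0.0282
gripper_force: 0.0
```

Emit:
carry_out(increments=[[0, 0, 0, 0.5, 0, 0, 28], [0, 0, 0, 0.7, 0, -0.5, 28], [0, 0, 0, 0.7, 0, -0.9, 28], [0, 0, 0, 0.5, 0.9, -0.9, 28], [0, 0, 0, 0, 0.9, -0.9, 28], [0, 0, 0, 0, 0.9, 0, 28], [0, 0, 0, 0, 0.9, 0, 28], [0, 0, 0, 0, 0.9, 0, 28], [0, 0, 0, 0, 0.5, 0, 28]])

```text
time: 7.0
tcp_pos: [0.3387, 0.4877, 0.1747]
eef_rot: [179.9, -0.0, -165.7]
force: [0.4, -0.5, 0.2]
gripper_width: 0.0278
gripper_force: 0.0
```

Run:
```python
from d import *; from ov import *
d(-.117,.005,.021)
a=r.snapshot("scene");b=r.snapshot("top")
for s in(a,b):
    for t,z in(("carton",.0215),("carton_top",.0215),("carton_middle",.0215)):
        print(t,[(round(m["p"],2),np.round(at_z(s,m["centre"],z),4)) for m in r.mark_of(t,s)[:3]])
p=np.append(wpt(st,(-.042,.006,0))[:2],st[2])
ov((a,b),[(box(p,hx=.03125,H=.031),(0,255,0))],"pics/ov3.png",k=5,c=(.5,.32,.02))
```

```text
now st [-0.1747  0.2065] z 0.1747 rot [ 179.9   -0.  -165.7] F [ 0.4 -0.5  0.2] t 7.0
turn units [ 0.01 -0.    0.03] shift tool now [-1.43 -5.05  3.83] shift tool aligned [-1.44 -5.04  3.84]
carton [(0.84, array([0.4588, 0.296 , 0.0215])), (0.57, array([0.446 , 0.069 , 0.0215]))]
carton_top [(0.92, array([0.4707, 0.085 , 0.0215])), (0.65, array([0.4784, 0.3443, 0.0215]))]
carton_middle [(0.98, array([0.4531, 0.0803, 0.0215])), (0.81, array([0.4668, 0.3274, 0.0215])), (0.33, array([0.639 , 0.3512, 0.0215]))]
carton [(0.79, array([0.447 , 0.072 , 0.0215])), (0.73, array([0.4651, 0.3124, 0.0215]))]
carton_top [(0.8, array([0.4697, 0.3165, 0.0215])), (0.67, array([0.4643, 0.0646, 0.0215])), (0.51, array([0.4671, 0.3047, 0.0215]))]
carton_middle [(0.75, array([0.4728, 0.3227, 0.0215])), (0.62, array([0.4471, 0.0647, 0.0215])), (0.61, array([0.4658, 0.3031, 0.0215]))]
```

View pics/ov3.png

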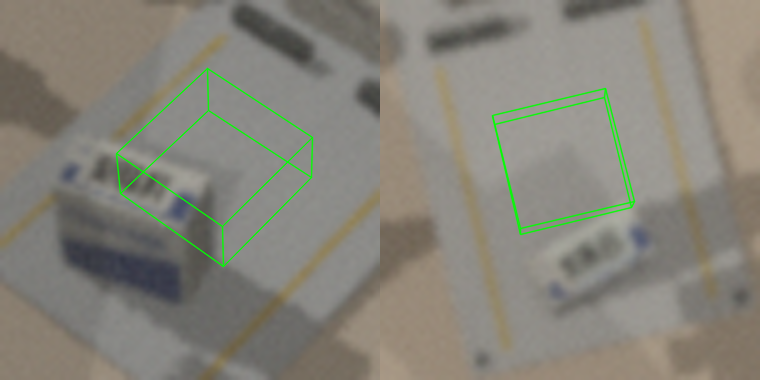

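The carton still stands, with its label at scene crop (135,180) and top crop (597,257), and it is still turned. I re-measure it before trying again.

Run:
```python
from fit import *; from d import st
a=r.snapshot("scene");b=r.snapshot("top")
oa=np.round(proj(a,(.5,.32,.02)))-38;ob=np.round(proj(b,(.5,.32,.02)))-38
pa=lambda u,v:oa+(np.array([u,v])+.5)/5-.5
pb=lambda u,v:ob+(np.array([u-380,v])+.5)/5-.5
h,w,t=.0155,.031,.0685
CA=[(a,pa(85,138),(h,w,t)),(a,pa(214,172),(h,-w,t)),(a,pa(190,222),(-h,-w,t)),(a,pa(57,187),(-h,w,t)),(a,pa(63,262),(-h,w,.006)),(a,pa(182,303),(-h,-w,.006))]
CB=[(b,pb(538,265),(h,w,t)),(b,pb(632,213),(h,-w,t)),(b,pb(652,245),(-h,-w,t)),(b,pb(557,302),(-h,w,t))]
R=np.array([[np.cos(st[2]),np.sin(st[2])],[-np.sin(st[2]),np.cos(st[2])]])
for n,o in(("a",CA),("b",CB),("ab",CA+CB)):
    c,e=fit(o,[.46,.31,.2]);print(n,np.round(c,4),"st",np.round(R@(c[:2]-st[:2]),4),round(c[2]-st[2],3),np.round(e,1).tolist())
# compare image difference with the first picture
for n,s in(("scene",a),("top",b)):
    d=cv2.absdiff(cv2.GaussianBlur(s["img"],(3,3),0),cv2.GaussianBlur(cv2.imread(f"pics/{n}0.png"),(3,3),0)).max(2)
    o=(oa if n=="scene" else ob).astype(int);print(n,(d[o[1]:o[1]+76,o[0]:o[0]+76]>40).sum())
    q0=cv2.imread(f"pics/{n}0.png")[o[1]+20:o[1]+65,o[0]+5:o[0]+60].astype(np.float32).mean(2);q1=s["img"][o[1]+20:o[1]+65,o[0]+5:o[0]+60].astype(np.float32).mean(2)
    print("shift",cv2.phaseCorrelate(q0,q1))
```

```text
a [0.4665 0.3127 0.5792] st [-0.0937  0.0056] 0.332 [[-0.7, -1.9], [0.4, -0.5], [-0.2, 0.9], [-1.0, -0.7], [0.2, 0.6], [2.2, 0.8]]
b [0.462  0.3092 0.5533] st [-0.0989  0.0034] 0.306 [[-2.1, -0.9], [-0.3, -2.9], [2.0, 1.0], [0.3, 2.1]]
ab [0.4653 0.3113 0.5657] st [-0.0952  0.0045] 0.318 [[-0.6, -1.3], [0.4, 0.4], [-0.5, 1.7], [-1.1, -0.2], [0.0, 1.2], [2.0, 1.6], [-2.9, -2.0], [-1.2, -4.3], [1.2, -0.5], [-0.3, 0.9]]
scene 15
shift ((0.2498969312516266, 0.297612139153415), 0.976799472702874)
top 0
shift ((0.24120914418011807, 0.09715791291126052), 0.9060455590707285)
```

Run:
```python
from h import *
o=r.observe();p=np.array(o["tcp_pos"]);Rt=Ro.from_euler("xyz",o["eef_rot"],degrees=True).as_matrix();out=[]
print(np.round(o["joint_positions"],1))
for n in("scene","top"):
    s=r.snapshot(n);print(n,"cam",-np.array(s["R"]).T@np.array(s["t"]),"k1",s["k1"],"f",K(s),s["cx"],s["cy"],s["fov_y"])
    I=s["img"].copy()
    for l,c in(((0,0,.008),(0,255,0)),((.009,0,.008),(255,255,0)),((0,.0228,.008),(0,0,255)),((0,-.0228,.008),(255,0,0)),((0,0,-.056),(0,255,255))):
        q=proj(s,p+Rt@l);print(np.round(q));cv2.circle(I,tuple(int(round(x)) for x in q),2,c,-1)
    u,v=np.round(proj(s,p)).astype(int);u=max(min(u,440),70);v=max(min(v,310),70)
    out.append(cv2.resize(cv2.convertScaleAbs(I[v-70:v+70,u-70:u+70],alpha=1.6),(400,400),interpolation=cv2.INTER_CUBIC))
cv2.imwrite("pics/g.png",np.hstack(out))
```

```text
[-55.4  27.3  -5.   98.7   2.8  54.1  42.6]
scene cam [ 0.22054864 -0.11106947  0.74320768] k1 -0.09699603543185484 f 394.9545512833259 255.68313474693417 191.3233973774719 51.85172838817092
[138. 159.]
[134. 162.]
[131. 154.]
[145. 164.]
[130. 136.]
top cam [0.36714338 0.33650009 1.1433504 ] k1 -0.07144786026919973 f 420.2054181421142 259.70506188698965 185.8793166558179 49.11315905713855
[188. 255.]
[189. 259.]
[179. 258.]
[198. 253.]
[184. 256.]
```

View pics/g.png

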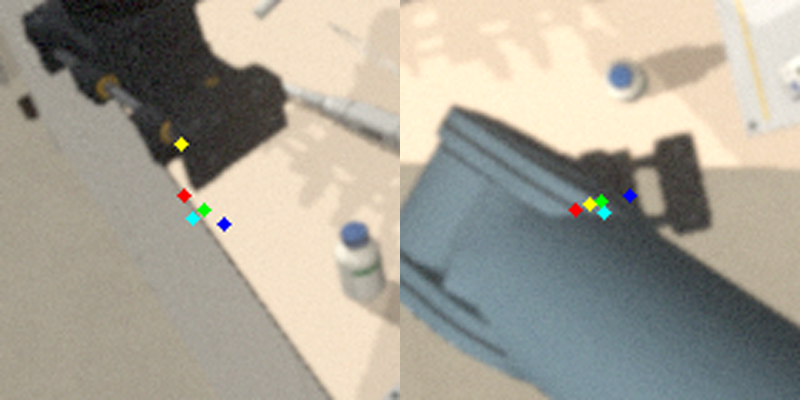

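Run:
```python
from h import *
o=r.observe();p=np.array(o["tcp_pos"]);Rt=Ro.from_euler("xyz",o["eef_rot"],degrees=True).as_matrix()
for n in("scene","top"):
    s=r.snapshot(n);u,v=np.round(proj(s,p)).astype(int);u=max(min(u,440),70);v=max(min(v,310),70)
    for x in(-.0375,.0375):
        for y in(-.0935,.0935):
            for z in (-.056,-.1): print(n,(x,y,z),np.round((proj(s,p+Rt@(x,y,z))-[u-70,v-70])*400/140+[0 if n=="scene" else 400,0]))
    for ax in np.eye(3)*.01: print("10mm",np.round((proj(s,p+ax)-proj(s,p))*400/140,1))
```

```text
scene (-0.0375, -0.0935, -0.056) [316. 174.]
scene (-0.0375, -0.0935, -0.1) [304. 123.]
scene (-0.0375, 0.0935, -0.056) [143.  60.]
scene (-0.0375, 0.0935, -0.1) [126.  11.]
scene (0.0375, -0.0935, -0.056) [227. 241.]
scene (0.0375, -0.0935, -0.1) [210. 191.]
scene (0.0375, 0.0935, -0.056) [ 57. 115.]
scene (0.0375, 0.0935, -0.1) [36. 66.]
10mm [12.7 -6.1]
10mm [-5.8 -8.1]
10mm [-3.5 -9.9]
top (-0.0375, -0.0935, -0.056) [697. 123.]
top (-0.0375, -0.0935, -0.1) [693. 121.]
top (-0.0375, 0.0935, -0.056) [456. 181.]
top (-0.0375, 0.0935, -0.1) [439. 181.]
top (0.0375, -0.0935, -0.056) [720. 220.]
top (0.0375, -0.0935, -0.1) [717. 223.]
top (0.0375, 0.0935, -0.056) [476. 279.]
top (0.0375, 0.0935, -0.1) [461. 285.]
10mm [  0.4 -12.6]
10mm [-12.5  -0.2]
10mm [-1.9  0.3]
```

The gripper body shows about 50 mm higher in the scene picture (near corner at (195,190) against (227,241) predicted), and neither push moved the carton. I'll check the tool height by gently touching the bare worktop behind the plate.

Emit:
carry_out(increments=[[0, 0, 0, 0, -0.9, 0, 28], [0, 0, 0, 0, -0.9, 0, 28], [0, 0, 0, 0, -0.9, 0, 28], [0, 0, 0, 0, -0.9, 0, 28], [0, 0, 0, 0, -0.9, 0.4, 28], [0, 0, 0, 0, -0.6, 0.9, 28], [0, 0, 0, 0, 0, 0.9, 28], [0, 0, 0, 0, 0, 0.9, 28], [0, 0, 0, 0, 0, 0.5, 28], [0, 0, 0, 0, 0, 0, 28]])

```text
time: 8.7
tcp_pos: [0.3892, 0.2855, 0.0284]
eef_rot: [-179.9, -0.3, -165.8]
force: [-1.2, -0.3, -0.1]
gripper_width: 0.0283
gripper_force: 0.0
```

Emit:
carry_out(increments=[[0, 0, 0, 0, 0, 0.1, 28], [0, 0, 0, 0, 0, 0.1, 28], [0, 0, 0, 0, 0, 0.05, 28], [0, 0, 0, 0, 0, 0, 28]])

```text
time: 9.1
tcp_pos: [0.3912, 0.2872, 0.0211]
eef_rot: [180.0, 0.0, -165.8]
force: [1.0, 0.1, -0.1]
gripper_width: 0.0278
gripper_force: 0.0
```

```bash
python3 -c "
from d import *
d(-.165,.005,.01)"
```

```text
now st [-0.173  -0.0007] z 0.0211 rot [ 180.     0.  -165.8] F [ 1.   0.1 -0.1] t 9.1
turn units [ 0.    0.01 -0.  ] shift tool now [-0.2   0.14  0.28] shift tool aligned [-0.2   0.14  0.28]
```

Emit:
carry_out(increments=[[0, 0, 0, -0.1, 0.07, 0.1, 28], [0, 0, 0, -0.1, 0.07, 0.1, 28], [0, 0, 0, 0, 0, 0.08, 28], [0, 0, 0, 0, 0, 0.06, 28], [0, 0, 0, 0, 0, 0, 28]])

```text
time: 9.6
tcp_pos: [0.3969, 0.2939, 0.0065]
eef_rot: [-180.0, -0.1, -165.8]
force: [0.4, -0.4, 0.3]
gripper_width: 0.0283
gripper_force: 0.0
```

Run:
```python
from d import *; from ov import *
d(-.165,.005,.01)
a=r.snapshot("scene")
I=a["img"];o=r.observe();p=np.array(o["tcp_pos"]);Rt=Ro.from_euler("xyz",o["eef_rot"],degrees=True).as_matrix()
u,v=np.round(proj(a,p)).astype(int)-[45,55];k=6
J=cv2.convertScaleAbs(cv2.resize(I[v:v+95,u:u+110],None,fx=k,fy=k,interpolation=cv2.INTER_CUBIC),alpha=1.7)
for l,c in(((0,0,.008),(0,255,0)),((0,.0228,.008),(0,0,255)),((0,-.0228,.008),(255,0,0)),((-.009,-.0228,.008),(255,255,0)),((-.0375,-.0935,-.056),(0,255,255)),((.0375,-.0935,-.056),(0,255,255))):
    q=(proj(a,p+Rt@l)-[u,v]+.5)*k;cv2.circle(J,tuple(int(x) for x in q),4,c,-1)
cv2.imwrite("pics/g2.png",J)
```

```text
now st [-0.1658  0.0045] z 0.0065 rot [-1.800e+02 -1.000e-01 -1.658e+02] F [ 0.4 -0.4  0.3] t 9.6
turn units [-0.01 -0.01 -0.  ] shift tool now [-0.02  0.01 -0.09] shift tool aligned [-0.02  0.01 -0.09]
```

View pics/g2.png

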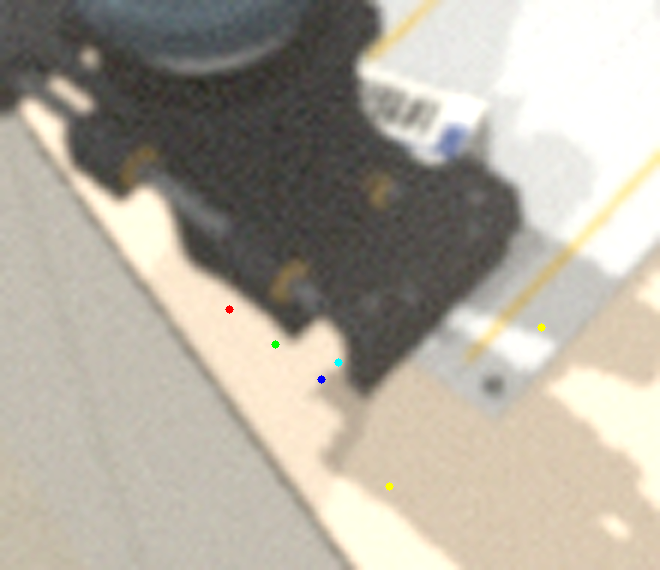

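The fingers do not show where predicted: the markers at (229,309) and (321,379) lie on bare worktop. The reported TCP z of 6.5 mm gives no contact, so the tool really stands well higher than reported. I go down in small steps until it touches.

Emit:
carry_out(increments=[[0, 0, 0, 0, 0, 0.1, 28], [0, 0, 0, 0, 0, 0.1, 28], [0, 0, 0, 0, 0, 0.1, 28], [0, 0, 0, 0, 0, 0.1, 28], [0, 0, 0, 0, 0, 0, 28]])

```text
time: 10.15
tcp_pos: [0.3969, 0.294, -0.0096]
eef_rot: [-180.0, -0.1, -165.8]
force: [0.5, -0.5, -0.2]
gripper_width: 0.0281
gripper_force: 0.0
```

Emit:
carry_out(increments=[[0, 0, 0, 0, 0, 0.1, 28], [0, 0, 0, 0, 0, 0.1, 28], [0, 0, 0, 0, 0, 0, 28]])

```text
time: 10.45
tcp_pos: [0.397, 0.2941, -0.0175]
eef_rot: [-180.0, -0.0, -165.8]
force: [-0.5, -0.0, 0.3]
gripper_width: 0.0281
gripper_force: 0.0
```

Emit:
carry_out(increments=[[0, 0, 0, 0, 0, 0.1, 28], [0, 0, 0, 0, 0, 0, 28]])

```text
time: 10.65
tcp_pos: [0.397, 0.2942, -0.0214]
eef_rot: [-180.0, -0.0, -165.8]
force: [-0.1, -0.1, 0.7]
gripper_width: 0.0283
gripper_force: 0.0
```

Emit:
carry_out(increments=[[0, 0, 0, 0, 0, 0.1, 28], [0, 0, 0, 0, 0, 0, 28]])

```text
time: 10.85
tcp_pos: [0.397, 0.2941, -0.0254]
eef_rot: [-180.0, -0.0, -165.8]
force: [-0.2, -0.6, 1.4]
gripper_width: 0.0283
gripper_force: 0.0
```

Emit:
carry_out(increments=[[0, 0, 0, 0, 0, 0.08, 28], [0, 0, 0, 0, 0, 0, 28]])

```text
time: 11.05
tcp_pos: [0.397, 0.2941, -0.0286]
eef_rot: [-180.0, -0.0, -165.8]
force: [-0.7, 0.1, -0.7]
gripper_width: 0.0276
gripper_force: 0.0
```

Emit:
carry_out(increments=[[0, 0, 0, 0, 0, 0.08, 28], [0, 0, 0, 0, 0, 0, 28]])

```text
time: 11.25
tcp_pos: [0.3974, 0.2944, -0.0311]
eef_rot: [180.0, 0.0, -165.8]
force: [-1.2, -0.7, 6.1]
gripper_width: 0.028
gripper_force: 3.0
```

Emit:
carry_out(increments=[[0, 0, 0, 0, 0, 0.08, 28], [0, 0, 0, 0, 0, 0, 28]])

```text
time: 11.45
tcp_pos: [0.3975, 0.2944, -0.0313]
eef_rot: [-180.0, 0.0, -165.9]
force: [-9.7, -7.3, 51.8]
gripper_width: 0.0281
gripper_force: 26.2
```

Contact came at reported z = -0.031, so the true z is the reported z + 39 mm. I back off to a tip height of 12 mm and do the low squaring push again.

Emit:
carry_out(increments=[[0, 0, 0, 0, 0, -0.4, 28], [0, 0, 0, 0, 0, 0, 28], [0, 0, 0, -0.3, 0, 0, 28], [0, 0, 0, -0.2, 0, 0, 28], [0, 0, 0, -0.2, 0, 0, 28], [0, 0, 0, -0.15, 0, 0, 28], [0, 0, 0, -0.15, 0, 0, 28], [0, 0, 0, -0.15, 0, 0, 28], [0, 0, 0, -0.15, 0, 0, 28], [0, 0, 0, 0, 0, 0, 28]])

```text
time: 12.45
tcp_pos: [0.4487, 0.3072, -0.0186]
eef_rot: [180.0, 0.1, -165.9]
force: [-0.4, -0.4, -0.3]
gripper_width: 0.0279
gripper_force: 0.0
```

Run:
```python
from d import *; from ov import *
d(-.117,.005,-.019)
a=r.snapshot("scene")
for t,z in(("carton",.006),("carton_middle",.037),("carton_top",.0685)):
    for m in r.mark_of(t,a)[:3]:
        w=at_z(a,m["centre"],z);c,s=np.cos(st[2]),np.sin(st[2]);print(t,round(m["p"],2),np.round(np.array([[c,s],[-s,c]])@(w[:2]-st[:2]),4))
cv2.imwrite("pics/s5.png",a["img"])
```

```text
now st [-0.1123  0.0046] z -0.0186 rot [ 1.800e+02  1.000e-01 -1.659e+02] F [-0.4 -0.4 -0.3] t 12.45
turn units [ 0.    0.01 -0.01] shift tool now [0.12 0.01 0.01] shift tool aligned [0.12 0.01 0.01]
carton 0.75 [-0.1623 -0.2229]
carton_middle 0.79 [-0.1696 -0.2147]
carton_top 0.92 [-0.1663 -0.222 ]
```

Emit:
carry_out(increments=[[0, 0, 0, 0.25, 0, 0, 28], [0, 0, 0, 0, 0, -0.6, 28], [0, 0, 0, 0, 0, -0.5, 28], [0, 0, 0, 0, 0, 0, 28]])

```text
time: 13.05
tcp_pos: [0.4385, 0.3054, 0.0275]
eef_rot: [179.9, 0.2, -165.8]
force: [0.5, -0.1, 0.3]
gripper_width: 0.0278
gripper_force: 0.0
```

Emit:
carry_out(increments=[[0, 0, 0, -0.15, 0, 0, 28], [0, 0, 0, -0.15, 0, 0, 28], [0, 0, 0, -0.15, 0, 0, 28], [0, 0, 0, -0.15, 0, 0, 28], [0, 0, 0, -0.15, 0, 0, 28], [0, 0, 0, -0.15, 0, 0, 28], [0, 0, 0, -0.15, 0, 0, 28], [0, 0, 0, -0.15, 0, 0, 28], [0, 0, 0, 0, 0, 0, 28], [0, 0, 0, 0, 0, 0, 28]])

```text
time: 14.05
tcp_pos: [0.4845, 0.3162, 0.0253]
eef_rot: [-180.0, -0.0, -165.8]
force: [0.2, -1.0, -0.1]
gripper_width: 0.0283
gripper_force: 0.0
```

Emit:
carry_out(increments=[[0, 0, 0, 0.5, 0, 0, 28], [0, 0, 0, 0.7, 0, -0.5, 28], [0, 0, 0, 0.7, 0, -0.9, 28], [0, 0, 0, 0.5, 0.9, -0.9, 28], [0, 0, 0, 0, 0.9, -0.3, 28], [0, 0, 0, 0, 0.9, 0, 28], [0, 0, 0, 0, 0.9, 0, 28], [0, 0, 0, 0, 0.9, 0, 28], [0, 0, 0, 0, 0.5, 0, 28]])

```text
time: 14.95
tcp_pos: [0.3427, 0.4873, 0.1264]
eef_rot: [179.9, -0.0, -165.7]
force: [0.0, 0.7, 1.0]
gripper_width: 0.0277
gripper_force: 0.0
```

```bash
cat > look.py <<'E'
from d import *; from ov import *
def look():
    d(-.160,.005,-.019)
    c,s=np.cos(st[2]),np.sin(st[2]);M=np.array([[c,s],[-s,c]])
    for n in("scene","top"):
        S=r.snapshot(n);cv2.imwrite(f"pics/{n}_now.png",S["img"])
        for t in("carton","carton_middle","carton_top"):
            for m in r.mark_of(t,S)[:3]: print(n,t,round(m["p"],2),np.round(M@(at_z(S,m["centre"],.0215)[:2]-st[:2]),4))
        # rectify plate at carton top height z=.037: 1px=0.5mm; rows along -x
        g=np.array([[proj(S,wpt(st,(.06-i*.0005,.08-j*.0005,.037))) for j in range(320)] for i in range(400)],np.float32)
        cv2.imwrite(f"pics/rect_{n}.png",cv2.convertScaleAbs(cv2.remap(S["img"],g[...,0],g[...,1],cv2.INTER_LINEAR),alpha=1.3))
E
python3 -c "
from look import *
look()"
```

```text
now st [-0.1709  0.2052] z 0.1264 rot [ 179.9   -0.  -165.7] F [0.  0.7 1. ] t 14.95
turn units [ 0.02 -0.    0.03] shift tool now [-0.26 -5.01  3.63] shift tool aligned [-0.27 -5.01  3.64]
scene carton 0.89 [-0.0694  0.0023]
scene carton 0.69 [-0.1668 -0.2288]
scene carton_middle 0.97 [-0.1612 -0.2156]
scene carton_middle 0.55 [-0.0417  0.0112]
scene carton_top 0.95 [-0.0109  0.0093]
scene carton_top 0.71 [-0.141  -0.2166]
scene carton_top 0.24 [ 0.0372 -0.003 ]
top carton 0.89 [-0.1776 -0.2227]
top carton 0.67 [-0.0671  0.0069]
top carton_middle 0.69 [-0.0453 -0.0045]
top carton_middle 0.68 [-0.1693 -0.2227]
top carton_top 0.91 [-0.1571 -0.2354]
top carton_top 0.78 [-0.0064  0.0057]
```

The carton lies flat: underside at about x = -69 mm, label end at about -8 mm, y about +6 mm. Next I go behind it and push it low to the stops.

Emit:
carry_out(increments=[[0, 0, 0, 0, -0.9, 0, 28], [0, 0, 0, 0, -0.9, 0, 28], [0, 0, 0, 0, -0.9, 0, 28], [0, 0, 0, -0.3, -0.9, 0, 28], [0, 0, 0, -0.3, -0.9, 0.7, 28], [0, 0, 0, -0.3, -0.5, 0.9, 28], [0, 0, 0, -0.3, 0, 0.9, 28], [0, 0, 0, 0, 0, 0.8, 28], [0, 0, 0, 0, 0, 0.3, 28], [0, 0, 0, 0, 0, 0, 28]])

```text
time: 16.35
tcp_pos: [0.4393, 0.3007, -0.0188]
eef_rot: [-179.9, -0.2, -165.9]
force: [0.3, -0.7, 0.4]
gripper_width: 0.0277
gripper_force: 0.0
```

```bash
python3 -c "
from d import *
d(-.0365,.005,-.019)"
```

```text
now st [-0.123   0.0007] z -0.0188 rot [-179.9   -0.2 -165.9] F [ 0.3 -0.7  0.4] t 16.35
turn units [-0.01 -0.03 -0.01] shift tool now [-2.16  0.11 -0.  ] shift tool aligned [-2.16  0.11  0.01]
```

Emit:
carry_out(increments=[[0, 0, 0, -0.25, 0.11, 0, 28], [0, 0, 0, -0.25, 0, 0, 28], [0, 0, 0, -0.2, 0, 0, 28], [0, 0, 0, -0.2, 0, 0, 28], [0, 0, 0, -0.2, 0, 0, 28], [0, 0, 0, -0.2, 0, 0, 28], [0, 0, 0, -0.2, 0, 0, 28], [0, 0, 0, -0.2, 0, 0, 28], [0, 0, 0, -0.15, 0, 0, 28], [0, 0, 0, 0, 0, 0, 28]])

```text
time: 17.35
tcp_pos: [0.5123, 0.3245, -0.0177]
eef_rot: [180.0, 0.1, -165.9]
force: [0.4, 0.3, 0.5]
gripper_width: 0.0279
gripper_force: 0.0
```

Emit:
carry_out(increments=[[0, 0, 0, -0.1, 0, 0, 28], [0, 0, 0, -0.05, 0, 0, 28], [0, 0, 0, 0, 0, 0, 28]])

```text
time: 17.65
tcp_pos: [0.5172, 0.3259, -0.0177]
eef_rot: [180.0, 0.0, -165.8]
force: [-0.5, -0.0, -0.7]
gripper_width: 0.028
gripper_force: 0.0
```

Emit:
carry_out(increments=[[0, 0, 0, -0.05, 0, 0, 28], [0, 0, 0, -0.05, 0, 0, 28], [0, 0, 0, 0, 0, 0, 28]])

```text
time: 17.95
tcp_pos: [0.5212, 0.3269, -0.0177]
eef_rot: [180.0, 0.0, -165.8]
force: [0.6, 1.7, -0.6]
gripper_width: 0.028
gripper_force: 0.0
```

Emit:
carry_out(increments=[[0, 0, 0, -0.05, 0, 0, 28], [0, 0, 0, 0, 0, 0, 28]])

```text
time: 18.15
tcp_pos: [0.5229, 0.3273, -0.0177]
eef_rot: [-180.0, 0.0, -165.8]
force: [0.1, 0.6, -0.4]
gripper_width: 0.0277
gripper_force: 0.0
```

Emit:
carry_out(increments=[[0, 0, 0, -0.05, 0, 0, 28], [0, 0, 0, 0, 0, 0, 28]])

```text
time: 18.35
tcp_pos: [0.5228, 0.3273, -0.0179]
eef_rot: [-180.0, -0.2, -165.8]
force: [-4.8, -1.2, 4.5]
gripper_width: 0.028
gripper_force: 2.8
```

Emit:
carry_out(increments=[[0, 0, 0, -0.03, 0, 0, 28], [0, 0, 0, 0, 0, 0, 28], [0, 0, 0, 0, 0, 0, 28]])

```text
time: 18.65
tcp_pos: [0.5228, 0.3272, -0.0181]
eef_rot: [-179.9, -0.3, -165.8]
force: [-8.3, -2.9, 6.9]
gripper_width: 0.028
gripper_force: 4.3
```

Emit:
carry_out(increments=[[0, 0, 0, 0.1, 0, 0, 28], [0, 0, 0, 0.3, 0, 0, 28], [0, 0, 0, 0.7, 0, 0, 28], [0, 0, 0, 0.7, 0, -0.5, 28], [0, 0, 0, 0.7, 0, -0.9, 28], [0, 0, 0, 0.5, 0.9, -0.9, 28], [0, 0, 0, 0, 0.9, -0.9, 28], [0, 0, 0, 0, 0.9, -0.5, 28], [0, 0, 0, 0, 0.9, 0, 28], [0, 0, 0, 0, 0.9, 0, 28]])

```text
time: 19.65
tcp_pos: [0.3684, 0.4723, 0.128]
eef_rot: [179.9, 0.2, -165.9]
force: [1.1, -0.8, -0.9]
gripper_width: 0.028
gripper_force: 0.0
```

Run:
```python
from look import *
look()
a=r.snapshot("scene");b=r.snapshot("top");p=np.append(wpt(st,(.00375,.006,0))[:2],st[2])
u,v=np.round(proj(b,(.56,.33,.02))).astype(int);ua,va=np.round(proj(a,(.56,.33,.02))).astype(int)
f=lambda S,u,v:cv2.resize(S["img"][v-45:v+45,u-45:u+45],(400,400),interpolation=cv2.INTER_CUBIC)
R=cv2.imread("pics/rect_top.png");cv2.imwrite("pics/fin.png",np.hstack([f(a,ua,va),R[:, :]]))
```

```text
now st [-0.1497  0.1843] z 0.128 rot [ 179.9    0.2 -165.9] F [ 1.1 -0.8 -0.9] t 19.65
turn units [ 0.02  0.03 -0.01] shift tool now [ 0.26 -4.49  3.67] shift tool aligned [ 0.26 -4.48  3.68]
scene carton 0.88 [-0.1723 -0.2277]
scene carton 0.7 [0.0302 0.1758]
scene carton 0.62 [-0.0239  0.0111]
scene carton_middle 0.87 [0.0018 0.0045]
scene carton_middle 0.69 [-0.1617 -0.2134]
scene carton_top 0.74 [-0.1462 -0.2167]
scene carton_top 0.65 [0.0458 0.0046]
top carton 0.92 [-0.1724 -0.2208]
top carton 0.86 [-0.0185  0.0045]
top carton_middle 0.83 [-0.1606 -0.2212]
top carton_middle 0.81 [0.0017 0.0026]
top carton_top 0.82 [0.0439 0.0081]
top carton_top 0.71 [0.0226 0.0096]
top carton_top 0.69 [-0.1575 -0.237 ]
```

View pics/fin.png

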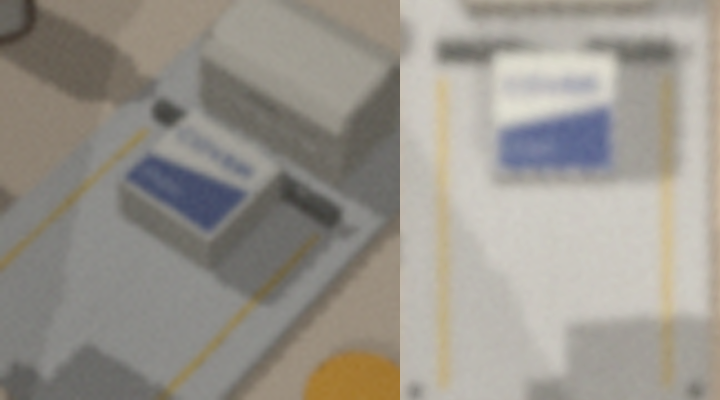

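The carton lies flat and square against both blocks (right panel, (555,110)), between the yellow lines at columns 443 and 667. The robot is clear, so I hand in.

```bash
python3 -c "
from h import *
print(r.close_job())"
```

```text
the job is handed in; nothing more can be done
None
```

The carton was tipped onto its broad side with the label end towards the reader and pushed square against both stop blocks, between the yellow lines. The robot was clear of everything and the job was handed in at about 20 s; I did not re-measure the cup and bottles, but the arm was routed clear of them.

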